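Roll the polishing drum into its cradle

TASK

Pick up the narrow paddle and use it to roll the felt polishing drum gently along its track until the drum drops into the cradle gap near one end of the track, without touching the drum with the gripper. Then stand the paddle upright on the bench, clear of the track, and let go.

Things in the scene. Friction and masses are not known exactly. Their poses are not given: they have to be found in the camera images.
- paddle_grip (a point): Narrow paddle of dark wood, 24 mm thick, standing on the bench beside the track: blade 60 mm wide, 55 mm tall at the bottom; handle 32 mm wide above it, up to 115 mm. 0.1 kg. Point: middle of the handle, 87 mm above the foot. y runs through the thickness (squeeze along it), x along the blade's width, z up. The other paddle, 130 mm wide, does not fit the track.
- drum_center (a point): Felt polishing drum: pale cream cylinder, 52 mm in diameter, 84 mm long, 0.16 kg, lying across the track near the track's middle; it rolls along the track with a little drag. Point: the drum's centre, on its axis, 26 mm above the track's floor. x runs along the drum's axis; y and z turn as it rolls.
- cradle_mouth (a point): Cradle: a gap 34 mm long right across the track's floor, near one end of the track (the other end is plain). The drum sinks 6 mm into it and rests on its two edges. Point: centre of the gap at floor level, 14 mm above the bench; y runs along the track (either way), x across, z up. A drum pushed more than 15 mm past the gap's centre climbs out.
- track: Track, fixed, straight, 380 mm long, its ends open: aluminium floor 94 mm wide, 14 mm above the bench, between wooden rails 8 mm thick whose tops are 32 mm above the bench. Origin: the track's middle, at bench level; y runs along the track, x across, z up. The cradle gap is centred 145 mm from here at the +y or the -y end; the floor runs on 28 mm beyond the gap.
Not all that is in view belongs to the job. What is shaped like the part that bears paddle_grip but red or yellow is not meant.

How it is judged:
On the way, in this order (a step that is already met when the one before it is completed fails the run):
1. the narrow paddle is lifted off the bench (height (world z) of paddle_grip above 0.102 m), for 0.1 s.
2. the drum rolls along the track, pushed by the narrow paddle (contact force between paddle and drum above 0.01 N and distance of drum_center from where it was at the start of the episode above 0.02 m).
3. the drum lies in the cradle gap (horizontal distance between drum_center and cradle_mouth below 0.012 m and height (world z) of drum_center below 0.038 m), for 0.3 s.
At the end, for the whole second after the job is handed in: The drum rests in the cradle gap, its centre within 12 mm of the gap's centre seen from above and sunk in (less than 38 mm above the bench); the narrow paddle stands upright (within 10 degrees) on the bench itself, not on the track, released and at rest (all of step 3 and linear speed of each of drum, paddle below 0.03 m/s and angle between paddle_grip's own z axis and vertical below 0.17 rad and height (world z) of paddle_grip below 0.095 m); the robot touches nothing.
It fails at once if the gripper or arm touches the drum (contact force between any of the fingers, the arm and drum above 0.3 N).
It fails at once if the drum is knocked or flung (faster than 0.5 m/s) (linear speed of drum above 0.5 m/s).
It also fails if it takes over 53 s, if anything falls off the work surface, if the arm or the gripper's body presses on something with over 40 N, if the wrist force passes 120 N, or if a joint passes its speed limit or range.

ROBOT

A 7-joint arm with a two-finger parallel gripper is mounted at the origin on the work surface. World frame = base frame: x ahead of the robot, y to its left, z up, the work surface at z = 0. Lengths are in m, angles in rad, forces in N, time in s.
With the tool pointing down it reaches from about 0.4 to 0.875 m from the base axis. Payload 19.3 kg.
Tool frame: the origin (TCP) lies midway between the tips of the shut fingers; the grasp point (between the pads) lies behind it (ctrl.grasp_offset is the z of the grasp point in the tool frame, in m); z points along the fingers, y is the line along which they close (so a half turn about z gives the same grasp; the last joint's range is limited). The gripper opens to 85 mm and grips with 20 to 120 N. Pads are 22 mm wide; open, the fingers measure 114 mm over their backs; the gripper's body (76 mm by 85 mm) begins 54 mm behind the grasp point. The pads swing forward as they close: fully open they stand 13 mm farther back than shut.
Start: joints at [1.185, 0.521, -0.036, 1.599, 0.021, 1.021, -0.113], TCP at [0.194, -0.594, 0.231] pointing down, gripper open.
Joint ranges: [-2.91, 2.91], [-0.3, 2.13], [-1.5, 1.42], [0.17, 2.43], [-1.26, 4.41], [0.16, 1.93], [-2.52, 2.52]. Speed limits (rad/s): [1.89, 1.89, 2.39, 2.39, 3.01, 3.01, 3.01].

INTERFACE

Orientations are given as a unit quaternion [w, x, y, z].
In Python, from rig import ctrl gives the robot as it stands.
- The arm moves only by the tool send_rows, never from a script. Its argument "steps" is one flat list of numbers, 7 for each row, row after row: the shift along the tool's x, y, z scaled (see below), then the turn, a rotation vector about the tool's x, y, z scaled (see below), then the opening, from 0 (shut) to 1 (fully open). In form: [tx, ty, tz, wx, wy, wz, jaw, tx, ty, tz, wx, wy, wz, jaw, ...]. A call has 1 to 12 rows; each row shifts and turns the commanded pose from where the row before left it, along the tool's axes as they then stand; what a row does not reach is not made up. The controller multiplies each number of a shift by 0.02 m and each number of a turn by 5 degrees. A row lasts 1/8 s, in which the tool goes at most 62.5 mm and 10.7 degrees, less where a joint would pass 70% of its speed; a pose out of reach is approached as far as the arm can. A call with a number of a shift or a turn outside -1 to 1 is refused whole. A call with a gripper value outside its range is refused whole. The fingers move at their own pace and stop on an object; the grip force is fixed at half the most. Time passes only in rows, so rows that do not move let the fingers close. It gives the time, the measured TCP pose, the force, the opening and the grip force at its end, in the units of the state.
- ctrl.read_state(): the state, without advancing time (a new reading comes with each control period).
- ctrl.read_camera(name): name is "side" or "top" or "wrist"; returns the picture (384x512x3 uint8, red, green, blue); there is no depth.
- ctrl.get_calibration(name): a dict with "fx", "fy", "cx", "cy" (pixels), "k1" (the pictures are not rectified: a ray, as slopes to the right and down, at radius r is drawn at 1 + k1 r^2 times it, then the intrinsics apply), "rvec" (rotation vector, rad) and "tvec" (3), from world to camera coordinates, as OpenCV has them. Camera axes: x right, y down, z forward; pixel columns grow to the right and rows downward; lengths in m; the calibration is good to about 2 mm. A picture is of the moment at which its call begins: read the wrist's pose just before it. get_calibration takes no time and is no camera call; for the wrist camera it gives the pose at the moment of the call.
- ctrl.finish_job(): hands the job in; it is judged then, once.
The state is a dict: "time": time; "q": joint angles; "qvel": joint speeds; "joint_efforts": joint torques, N m; "eef_pos": TCP position; "eef_rot": TCP orientation; "contact_force": force on the tool from outside, world axes, zero at the start; "torque": the same for the moment, N m; "finger_gap": finger opening in m; "grasp_force": force on a finger pad.
Only numpy, scipy, OpenCV 4.12 (cv2) and the standard library are available. Lean on these libraries where they do the work, as an engineer would, in place of code of your own. Each camera call takes 0.05 s, during which the arm holds its last target. There are 200 camera calls.

## Working session

There is one attempt and no reset: what is moved stays moved. The work goes in short steps, Python scripts to look and compute and a tool call to move; the robot and the scene stay as the last step left them, time stands still between calls to the robot, and variables do not carry over. Pictures are saved under pics/ and viewed, at most 10 in all, crops included, and the job is handed in when it is done.

Besides the shell and the picture viewer there is one more tool, called after "Emit:" as name(argument=value, ...), one argument or row to a line, values as JSON. send_rows: Moves the arm, as the interface text tells. Its arguments: {"type":"object","properties":{"steps":{"type":"array"}},"required":["steps"]}

```bash
mkdir -p pics; cat > h.py <<'E'
import numpy as np, cv2
from rig import ctrl
from scipy.spatial.transform import Rotation as R
def snap(n,f):
    im=ctrl.read_camera(n); cv2.imwrite('pics/'+f,im[:,:,::-1]); return im
def ray(n,u,v,c=None):
    c=c or ctrl.get_calibration(n)
    d=np.array([(u-c['cx'])/c['fx'],(v-c['cy'])/c['fy']]); p=d.copy()
    for _ in range(20): p=d/(1+c['k1']*(p@p))
    M=R.from_rotvec(np.ravel(c['rvec'])).as_matrix(); t=np.ravel(c['tvec'])
    return -M.T@t, M.T@np.r_[p,1]
def at(n,u,v,z,c=None):
    o,d=ray(n,u,v,c); return o+d*(z-o[2])/d[2]
def proj(n,P,c=None):
    c=c or ctrl.get_calibration(n)
    M=R.from_rotvec(np.ravel(c['rvec'])).as_matrix(); q=M@np.array(P)+np.ravel(c['tvec']); p=q[:2]/q[2]
    p=p*(1+c['k1']*(p@p)); return np.round([p[0]*c['fx']+c['cx'],p[1]*c['fy']+c['cy']],1)
E
python3 - <<'E'
from h import *
a=snap('top','t0.png');b=snap('side','s0.png')
cv2.imwrite('pics/t0b.png',cv2.resize(a,(800,600),interpolation=2)[:,:,::-1])
cv2.imwrite('pics/s0b.png',cv2.resize(b,(800,600),interpolation=2)[:,:,::-1])
s=ctrl.read_state();print(s,ctrl.grasp_offset)
for n in('top','side'):print(ray(n,256,192))
E
```

```text
{'time': 0.1, 'q': array([ 1.18481062,  0.52193898, -0.03633264,  1.59992197,  0.02120767,
        1.02109509, -0.11285366]), 'qvel': array([-7.28570744e-06, -1.09664804e-03, -1.26203352e-03, -1.43794816e-03,
        4.13975549e-04, -9.79288668e-04, -3.29798162e-04]), 'joint_efforts': array([ 4.74570435e-03, -9.28490353e+01,  1.98455192e+00, -3.70532370e+01,
        1.80281710e-02,  5.30918391e-03,  1.78272535e-05]), 'eef_pos': array([ 0.19398352, -0.59383394,  0.23080324]), 'eef_rot': array([-4.76103941e-04,  9.87565132e-01,  1.57209640e-01, -1.11939760e-04]), 'contact_force': array([ 0.97521236,  0.08652403, -0.5039451 ]), 'torque': array([-0.02140978,  0.00815648, -0.05049205]), 'grasp_force': 0.0, 'finger_gap': 0.08528197968448581} -0.0187
(array([ 0.44179652, -0.01117905,  1.38154028]), array([ 0.03101311, -0.02847479, -0.99922398]))
(array([0.20734798, 0.83624619, 0.80671827]), array([ 0.23944309, -0.73277652, -0.63748161]))
```

View pics/t0b.png

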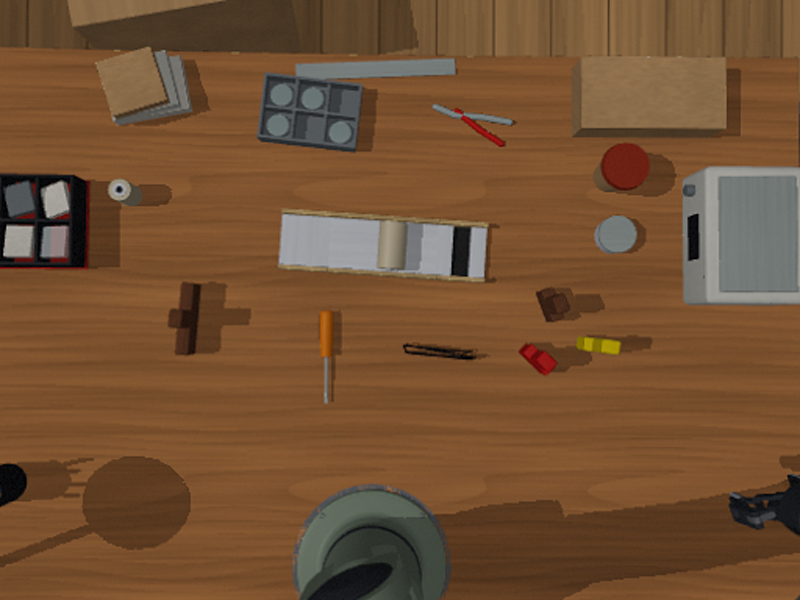

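View pics/s0b.png

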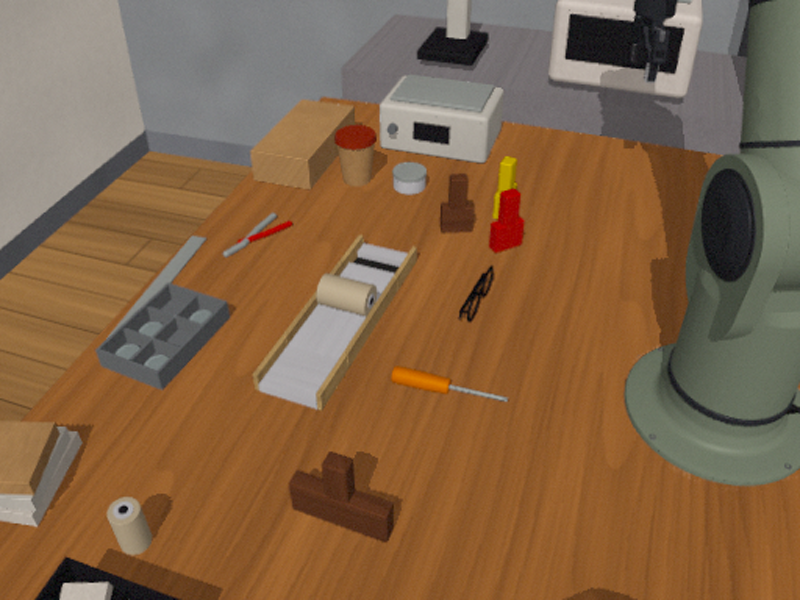

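The top view shows four paddle-like pieces: brown narrow (553,305), brown wide (187,318), red (538,359) and yellow (598,345). The brown one at (553,305) fits, since it is dark wood with a narrow blade. The gap is at the right end of the track (460,250), which is -y, and the drum is at (392,244).

```bash
python3 - <<'E'
import cv2
a=cv2.imread('pics/t0.png');b=cv2.imread('pics/s0.png')
A=cv2.resize(a[170:230,320:400],(400,300),interpolation=cv2.INTER_CUBIC)  #5x
B=cv2.resize(b[105:165,260:340],(400,300),interpolation=cv2.INTER_CUBIC)
C=cv2.resize(a[125:190,172:322],(750,325)  ,interpolation=cv2.INTER_CUBIC)[:300]
import numpy as np
o=np.zeros((600,800,3),np.uint8);o[:300,:400]=A;o[:300,400:]=B;o[300:,:750]=C
cv2.imwrite('pics/c1.png',o)
E
```

```text
(no output)
```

View pics/c1.png

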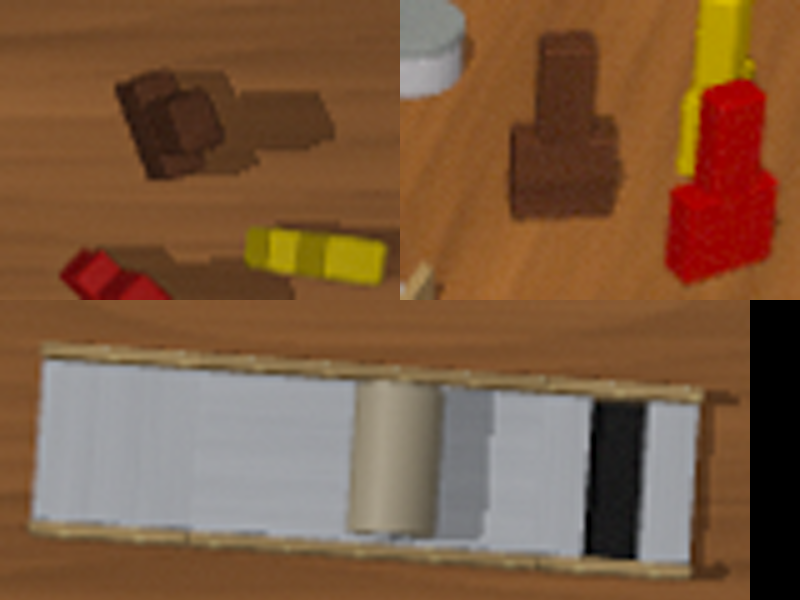

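```bash
cat > m.py <<'E'
from h import *
A=lambda x,y,z:at('top',320+(x-2)/5,170+(y-2)/5,z)
C=lambda x,y,z:at('top',172+(x-2)/5,125+(y-302)/5,z)
print('handle top');h=[A(x,y,.115)[:2] for x,y in[(163,103),(206,90),(222,128),(183,150)]]
print(np.round(h,4),np.mean(h,0))
print('blade top left edge',A(118,80,.055),A(150,178,.055))
t=np.array([C(x,y,.032)[:2] for x,y in[(42,343),(703,390),(691,578),(30,533)]])
m=t.mean(0);d=(t[1]+t[2]-t[0]-t[3])/2;print('track',t,m,np.linalg.norm(d),np.linalg.norm(t[0]-t[3]),np.linalg.norm(t[1]-t[2]))
d/=np.linalg.norm(d);print('dir',d,np.degrees(np.arctan2(d[1],d[0])))
g=[C(x,y,.014)[:2] for x,y in[(591,398),(648,400),(637,558),(585,556)]];g=np.mean(g,0)
print('gap',g,m+d*.145,'along',(g-m)@d)
dr=np.mean([C(x,y,.040)[:2] for x,y in[(358,380),(442,384),(436,537),(348,533)]],0);print('drum',dr,(dr-m)@d)
E
python3 m.py
```

```text
handle top
[[ 0.4879 -0.3054]
 [ 0.4951 -0.3286]
 [ 0.4747 -0.3371]
 [ 0.4628 -0.3161]] [ 0.48010516 -0.32179787]
blade top left edge [ 0.50282373 -0.29408741  0.055     ] [ 0.44789687 -0.31198087  0.055     ]
track [[ 0.65003731  0.1685459 ]
 [ 0.62668698 -0.20999572]
 [ 0.51860651 -0.20334322]
 [ 0.54125983  0.17400754]] [ 0.58414766 -0.01769637] 0.37864548926661723 0.1089145152901733 0.1082850124489499
dir [-0.06074766 -0.99815316] -93.48272873255316
gap [ 0.5774695  -0.16175331] [ 0.57533925 -0.16242858] along 0.14419656782534856
drum [ 0.58494302 -0.03396503] 0.016190296627139257
```

Crop confirmed: the brown piece has a blade and a handle of narrow proportions, with dark wood. The measured track is 379 x 109 mm (expected 380 x 110), so the calibration holds. I'm moving above the paddle; the tool yaw of 18° already nearly matches the paddle's ~20°.

Emit:
send_rows(
  steps=[0.95,-0.45,0.08,0,0,0,1,0.95,-0.45,0.08,0,0,0,1,0.95,-0.45,0.08,0,0,0,1,0.95,-0.45,0.08,0,0,0,1,0.95,-0.45,0.08,0,0,0,1,0.95,-0.45,0.08,0,0,0,1,0.95,-0.45,0.08,0,0,0,1,0.95,-0.45,0.08,0,0,0,1,0.95,-0.45,0.08,0,0,0,1,0.95,-0.45,0.08,0,0,0,1,0.95,-0.45,0.08,0,0,0,1,0.95,-0.45,0.08,0,0,0,1],
)

```text
time: 1.6
eef_pos: [0.3782, -0.4195, 0.212]
eef_rot: [0.0, 0.988, 0.157, 0.0]
contact_force: [1.5, -0.7, 0.3]
finger_gap: 0.0853
grasp_force: 0.0
```

Emit:
send_rows(
  steps=[0.9,-0.45,0.08,0,0,0,1,0.9,-0.45,0.08,0,0,0,1,0.9,-0.45,0.08,0,0,0,1,0.9,-0.45,0.08,0,0,0,1,0.9,-0.4,0.08,0,0,0,1,0.9,-0.4,0.08,0,0,0,1,0.5,-0.2,0.08,0,0,0,1,0,0,0,0,0,0,1],
)

```text
time: 2.6
eef_pos: [0.4725, -0.3302, 0.2006]
eef_rot: [-0.0, 0.987, 0.158, -0.0]
contact_force: [-1.0, -0.3, 0.1]
finger_gap: 0.0855
grasp_force: 0.0
```

```bash
python3 - <<'E'
from h import *
c=ctrl.get_calibration('wrist');a=snap('wrist','w1.png')
import json;json.dump({k:np.array(v).tolist() for k,v in c.items()},open('w1.json','w'))
cv2.imwrite('pics/w1b.png',cv2.resize(a,(800,600),interpolation=2)[:,:,::-1])
s=ctrl.read_state();print(s['time'],s['eef_pos'],s['eef_rot'],s['q'])
E
```

```text
2.65 [ 0.4718834  -0.33090904  0.20076736] [-2.29566845e-08  9.87566620e-01  1.57200930e-01 -1.98299163e-04] [ 0.58742215  0.48003529 -0.10934543  1.75928897  0.06437867  0.90604151
 -0.80449522]
```

View pics/w1b.png

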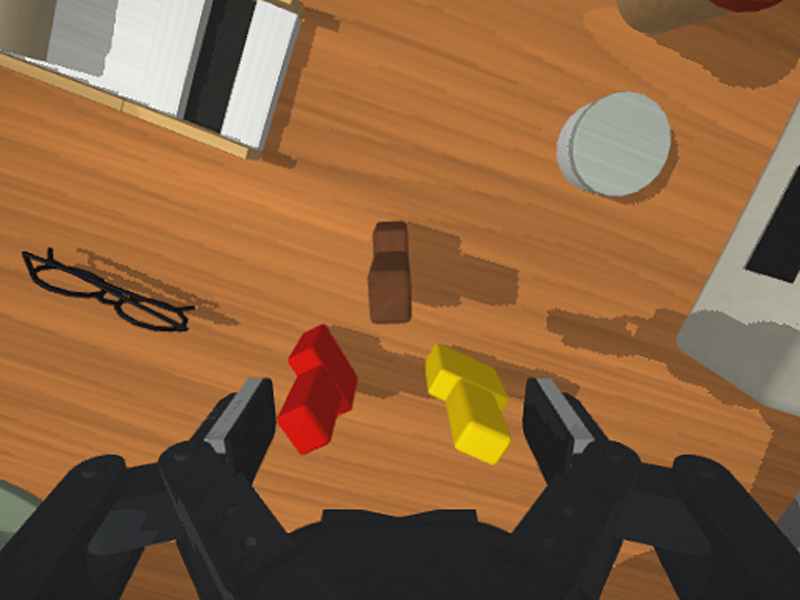

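```bash
python3 - <<'E'
from h import *
import json
c=json.load(open('w1.json'));W=lambda x,y,z:at('wrist',(x+.5)*.64-.5,(y+.5)*.64-.5,z,c)[:2]
q=np.array([W(*p,.115) for p in[(372,269),(409,269),(411,322),(369,322)]]);print(q,q.mean(0))
print([np.linalg.norm(q[i]-q[i-1]) for i in range(4)])
a=(q[0]+q[1]-q[2]-q[3]);print('yaw',np.degrees(np.arctan2(a[1],a[0])))
print('blade far foot edge',W(373,222,0.055),W(407,222,0.055))
print('cam',ray('wrist',256,192,c))
s=ctrl.read_state();T=R.from_quat(s['eef_rot'],scalar_first=True)
for P in([*q.mean(0),0.069],[.480,-.324,.069]):print((T.inv().apply(np.array(P)-s['eef_pos'])/.02).round(2))
# track check
for x,y in[(300,12),(262,152)]: print(W(x,y,.032))
E
```

```text
[[ 0.49000681 -0.30983766]
 [ 0.49628884 -0.32895339]
 [ 0.46761762 -0.33979548]
 [ 0.46020507 -0.31725659]] [ 0.47852959 -0.32396078]
[np.float64(0.03071129870228045), np.float64(0.02012150656092501), np.float64(0.030652729323047554), np.float64(0.023726511509366277)]
yaw 17.343509542688363
blade far foot edge [ 0.50657339 -0.30166199] [ 0.51363225 -0.32315619]
cam (array([ 0.54421954, -0.30735396,  0.34348563]), array([-0.27745286, -0.09485753, -0.95605947]))
[ 0.43 -0.23  6.59]
[ 0.5  -0.2   6.59]
[ 0.61721465 -0.21673891]
[ 0.52579059 -0.21388418]
```

The handle measures 31 x 22 mm at (0.479, -0.324), yaw about 18°, and the top and wrist cameras agree. Next I descend and grip.

Emit:
send_rows(
  steps=[0.46,-0.22,0,0,0,0,1,0,0,0.9,0,0,0,1,0,0,0.9,0,0,0,1,0,0,0.9,0,0,0,1,0,0,0.9,0,0,0,1,0,0,0.9,0,0,0,1,0,0,0.9,0,0,0,1,0,0,0.9,0,0,0,1,0,0,0.2,0,0,0,1,0,0,0,0,0,0,1],
)

```text
time: 3.9
eef_pos: [0.4795, -0.3238, 0.0708]
eef_rot: [-0.0, 0.988, 0.157, -0.0]
contact_force: [0.1, 0.1, 0.1]
finger_gap: 0.0855
grasp_force: 0.0
```

Emit:
send_rows(
  steps=[0,0,0,0,0,0,0,0,0,0,0,0,0,0,0,0,0,0,0,0,0,0,0,0,0,0,0,0,0,0,0,0,0,0,0,0,0,0,0,0,0,0,0,0,0,0,0,0,0,0,0,0,0,0,0,0],
)

```text
time: 4.9
eef_pos: [0.4796, -0.3238, 0.0711]
eef_rot: [0.0, 0.988, 0.157, 0.0]
contact_force: [1.0, 0.4, 5.7]
finger_gap: 0.0232
grasp_force: 60.8
```

Emit:
send_rows(
  steps=[0,0,-0.5,0,0,0,0,0,0,-0.9,0,0,0,0,0,0,-0.9,0,0,0.86,0,0,0,-0.9,0,0,0.86,0,0,0,-0.9,0,0,0.86,0,0,0,-0.9,0,0,0.86,0,0,0,0,0,0,0.86,0,0,0,0,0,0,0,0],
)

```text
time: 5.9
eef_pos: [0.4796, -0.3236, 0.172]
eef_rot: [0.0, 1.0, -0.029, 0.0]
contact_force: [-0.2, 0.2, -0.8]
finger_gap: 0.0234
grasp_force: 60.1
```

Emit:
send_rows(
  steps=[0.22,-0.94,0,0,0,0,0,0.22,-0.94,0,0,0,0,0,0.22,-0.94,0,0,0,0,0,0.22,-0.94,0,0,0,0,0,0.22,-0.94,0,0,0,0,0,0.22,-0.94,0,0,0,0,0,0.22,-0.94,0,0,0,0,0,0.22,-0.94,0,0,0,0,0,0.22,-0.94,0,0,0,0,0,0.22,-0.94,0,0,0,0,0],
)

```text
time: 7.15
eef_pos: [0.5349, -0.1374, 0.1709]
eef_rot: [-0.0, 1.0, -0.03, 0.0]
contact_force: [-0.3, 1.0, -1.7]
finger_gap: 0.0232
grasp_force: 60.1
```

Emit:
send_rows(
  steps=[0.22,-0.94,0,0,0,0,0,0.22,-0.94,0,0,0,0,0,0.22,-0.94,0,0,0,0,0,0.22,-0.94,0,0,0,0,0,0.22,-0.94,0,0,0,0,0,0.22,-0.94,0,0,0,0,0,0.22,-0.94,0,0,0,0,0,0.22,-0.94,0,0,0,0,0,0.22,-0.94,0,0,0,0,0,0.22,-0.94,0,0,0,0,0,0,0,0,0,0,0,0],
)

```text
time: 8.52
eef_pos: [0.5899, 0.0484, 0.1708]
eef_rot: [-0.0, 1.0, -0.029, -0.0]
contact_force: [-0.5, -0.3, -0.5]
finger_gap: 0.0234
grasp_force: 60.1
```

```bash
python3 - <<'E'
from h import *
a=snap('top','t2.png');b=snap('side','s2.png')
o=np.zeros((600,800,3),np.uint8)
o[:300]=cv2.resize(a[115:190,170:370],(800,300),interpolation=2)
o[300:,:533]=cv2.resize(b[120:270,150:416],(533,300),interpolation=2)
cv2.imwrite('pics/c2.png',o[:,:,::-1])
s=ctrl.read_state();print(s['time'],s['eef_pos'],s['eef_rot'],s['q'],s['finger_gap'])
E
```

```text
8.625 [0.58958396 0.04623726 0.17078404] [ 1.90833914e-04  9.99557799e-01 -2.97347309e-02 -1.26313533e-04] [-0.14918494  0.53787997 -0.041833    1.7483287   0.02878835  0.85630241
 -1.83426424] 0.023720397016805946
```

View pics/c2.png

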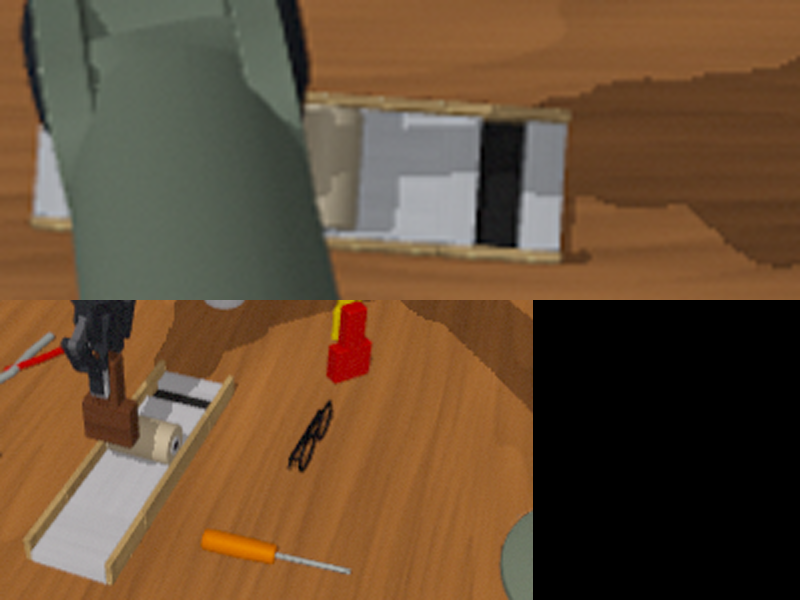

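Emit:
send_rows(
  steps=[0,0,0.8,0,0,0,0,0,0,0.8,0,0,0,0,0,0,0.8,0,0,0,0,0,0,0.8,0,0,0,0,0,0,0.7,0,0,0,0,0,0,0,0,0,0,0],
)

```text
time: 9.38
eef_pos: [0.589, 0.0463, 0.0917]
eef_rot: [0.0, 1.0, -0.03, -0.001]
contact_force: [0.5, -0.1, -0.8]
finger_gap: 0.0236
grasp_force: 60.1
```

Emit:
send_rows(
  steps=[0,0.4,0,0,0,0,0,0,0.4,0,0,0,0,0,0,0.3,0,0,0,0,0,0,0.2,0,0,0,0,0,0,0.2,0,0,0,0,0,0,0.2,0,0,0,0,0,0,0.2,0,0,0,0,0,0,0.2,0,0,0,0,0,0,0.2,0,0,0,0,0,0,0.2,0,0,0,0,0,0,0.2,0,0,0,0,0,0,0.2,0,0,0,0,0],
)

```text
time: 10.88
eef_pos: [0.5862, -0.0117, 0.0929]
eef_rot: [-0.0, 1.0, -0.03, 0.0]
contact_force: [0.1, -0.5, -0.1]
finger_gap: 0.0235
grasp_force: 60.1
```

Emit:
send_rows(
  steps=[0,0.2,0,0,0,0,0,0,0.2,0,0,0,0,0,0,0.2,0,0,0,0,0,0,0.2,0,0,0,0,0,0,0.2,0,0,0,0,0,0,0.2,0,0,0,0,0,0,0.2,0,0,0,0,0,0,0.2,0,0,0,0,0,0,0.2,0,0,0,0,0,0,0.2,0,0,0,0,0,0,0.2,0,0,0,0,0],
)

```text
time: 12.25
eef_pos: [0.5835, -0.0557, 0.0929]
eef_rot: [-0.0, 1.0, -0.03, -0.0]
contact_force: [0.3, 0.3, -1.4]
finger_gap: 0.0232
grasp_force: 60.1
```

```bash
cat > look.py <<'E'
from h import *
import sys
a=snap('top','t%s.png'%sys.argv[1]);b=snap('side','s%s.png'%sys.argv[1])
o=np.zeros((600,800,3),np.uint8)
o[:300]=cv2.resize(a[115:190,170:370],(800,300),interpolation=2)
o[300:,:]=cv2.resize(b[140:230,180:420],(800,300),interpolation=2)
cv2.imwrite('pics/c%s.png'%sys.argv[1],o[:,:,::-1])
s=ctrl.read_state();print(s['time'],s['eef_pos'],s['eef_rot'],s['contact_force'],s['finger_gap'])
E
python3 look.py 3
```

```text
12.35 [ 0.58349057 -0.05602582  0.09290361] [ 9.53716480e-05  9.99548638e-01 -3.00418151e-02 -2.11543004e-05] [-0.88046915  0.37119468 -1.42521636] 0.023211799156683074
```

View pics/c3.png

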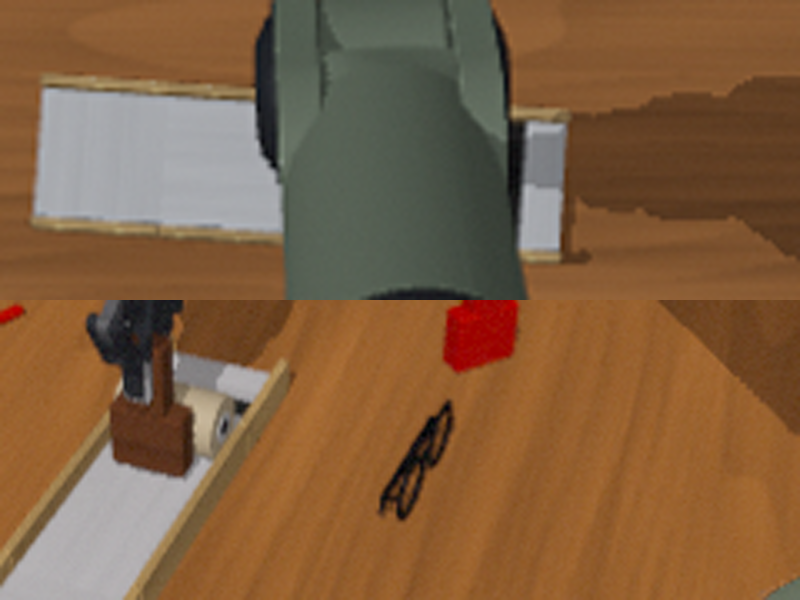

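The drum (215,425 in the side crop) sits against the blade and has been rolling squarely. I'll continue more slowly near the gap.

Emit:
send_rows(
  steps=[0,0.2,0,0,0,0,0,0,0.2,0,0,0,0,0,0,0.2,0,0,0,0,0,0,0.2,0,0,0,0,0,0,0.2,0,0,0,0,0,0,0.2,0,0,0,0,0,0,0.2,0,0,0,0,0,0,0.2,0,0,0,0,0,0,0.2,0,0,0,0,0,0,0.2,0,0,0,0,0],
)

```text
time: 13.6
eef_pos: [0.5812, -0.0956, 0.0929]
eef_rot: [-0.0, 1.0, -0.03, -0.0]
contact_force: [-0.9, -0.1, -1.6]
finger_gap: 0.0236
grasp_force: 60.1
```

Emit:
send_rows(
  steps=[0,0.1,0,0,0,0,0,0,0.1,0,0,0,0,0,0,0.1,0,0,0,0,0,0,0.1,0,0,0,0,0,0,0.1,0,0,0,0,0,0,0.1,0,0,0,0,0,0,0.1,0,0,0,0,0,0,0.1,0,0,0,0,0,0,0.1,0,0,0,0,0,0,0.1,0,0,0,0,0,0,0.1,0,0,0,0,0,0,0,0,0,0,0,0],
)

```text
time: 15.1
eef_pos: [0.5798, -0.1175, 0.0929]
eef_rot: [0.0, 1.0, -0.03, -0.0]
contact_force: [0.6, 0.0, -1.4]
finger_gap: 0.0236
grasp_force: 60.1
```

```bash
python3 look.py 4
```

```text
15.2 [ 0.57990317 -0.11728469  0.0929009 ] [-2.68925272e-05  9.99557872e-01 -2.97331227e-02  2.27512885e-05] [-0.66335224 -0.17647779 -1.47799454] 0.02344823522616829
```

View pics/c4.png

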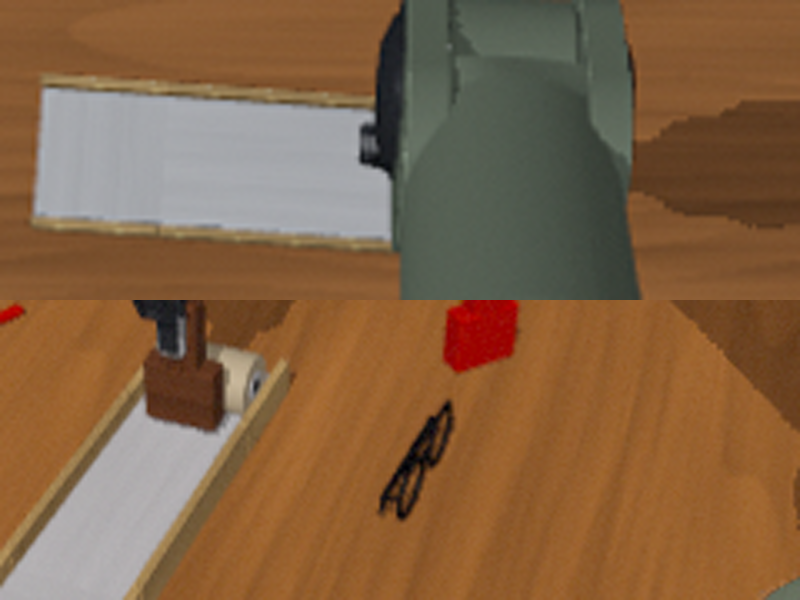

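Emit:
send_rows(
  steps=[0,-0.1,0,0,0,0,0,0,-0.3,0,0,0,0,0,0,-0.6,0,0,0,0,0,0,-1,0,0,0,0,0,0,-1,0,0,0,0,0,0,0,-0.8,0,0,0,0,0,0,-0.8,0,0,0,0,0,0,-0.8,0,0,0,0,0,0,-0.8,0,0,0,0,0,0,-0.8,0,0,0,0],
)

```text
time: 16.45
eef_pos: [0.5835, -0.0577, 0.1742]
eef_rot: [-0.0, 1.0, -0.03, 0.0]
contact_force: [-0.7, 0.4, -0.6]
finger_gap: 0.0234
grasp_force: 60.1
```

Emit:
send_rows(
  steps=[-0.8,-0.28,0,0,0,0,0,-0.8,-0.28,0,0,0,0,0,-0.8,-0.28,0,0,0,0,0,-0.8,-0.28,0,0,0,0,0,-0.8,-0.28,0,0,0,0,0,-0.8,-0.28,0,0,0,0,0,-0.8,-0.28,0,0,0,0,0,-0.7,-0.2,0,0,0,0,0,0,0,0,0,0,0,0,0,0,0,0,0,0,0],
)

```text
time: 17.7
eef_pos: [0.4608, -0.007, 0.1731]
eef_rot: [0.0, 1.0, -0.03, 0.0]
contact_force: [-0.4, 0.2, -0.5]
finger_gap: 0.0233
grasp_force: 60.2
```

```bash
python3 look.py 5
```

```text
17.8 [ 0.46070077 -0.00700525  0.17292833] [ 4.39545040e-06  9.99552862e-01 -2.99009040e-02  1.12387800e-04] [ 0.13230941  0.1841886  -0.42187863] 0.023519333897659422
```

View pics/c5.png

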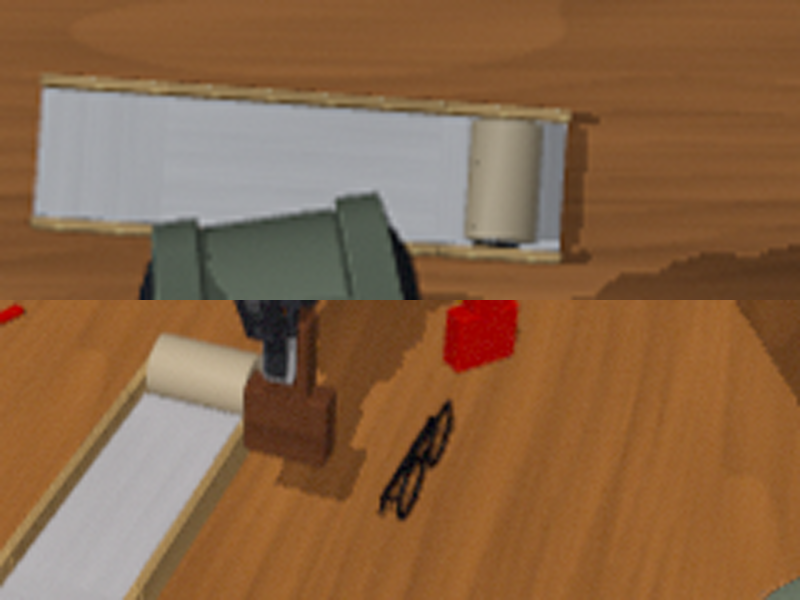

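The drum is over the gap (505,181 in the top crop) and seated. Next I lower the paddle onto free bench.

Emit:
send_rows(
  steps=[0,0,0.8,0,0,0,0,0,0,0.8,0,0,0,0,0,0,0.8,0,0,0,0,0,0,0.8,0,0,0,0,0,0,0.8,0,0,0,0,0,0,0.7,0,0,0,0,0,0,0.1,0,0,0,0,0,0,0.1,0,0,0,0,0,0,0.05,0,0,0,0,0,0,0,0,0,0,0,0,0,0,0,0,0,0],
)

```text
time: 19.18
eef_pos: [0.4603, -0.0068, 0.0741]
eef_rot: [-0.0, 1.0, -0.03, 0.0]
contact_force: [0.1, -1.6, -1.2]
finger_gap: 0.0235
grasp_force: 60.1
```

Emit:
send_rows(
  steps=[0,0,0.05,0,0,0,0,0,0,0.05,0,0,0,0,0,0,0,0,0,0,0],
)

```text
time: 19.55
eef_pos: [0.4602, -0.0068, 0.0718]
eef_rot: [-0.0, 1.0, -0.03, -0.0]
contact_force: [-0.1, 0.6, -0.6]
finger_gap: 0.0234
grasp_force: 60.1
```

Emit:
send_rows(
  steps=[0,0,0.05,0,0,0,0,0,0,0,0,0,0,0,0,0,0,0,0,0,0],
)

```text
time: 19.92
eef_pos: [0.4603, -0.0068, 0.0711]
eef_rot: [-0.0, 1.0, -0.03, 0.0]
contact_force: [-0.5, -0.8, 4.9]
finger_gap: 0.0235
grasp_force: 61.0
```

Contact (about 5 N upward). I'll release and retreat straight up.

Emit:
send_rows(
  steps=[0,0,0,0,0,0,0.2,0,0,0,0,0,0,0.5,0,0,0,0,0,0,1,0,0,0,0,0,0,1,0,0,0,0,0,0,1,0,0,0,0,0,0,1,0,0,0,0,0,0,1,0,0,0,0,0,0,1],
)

```text
time: 20.92
eef_pos: [0.4603, -0.0068, 0.0709]
eef_rot: [-0.0, 1.0, -0.03, 0.0]
contact_force: [-0.3, 1.2, 0.6]
finger_gap: 0.0853
grasp_force: 0.0
```

Emit:
send_rows(
  steps=[0,0,-0.3,0,0,0,1,0,0,-0.8,0,0,0,1,0,0,-0.9,0,0,0,1,0,0,-0.9,0,0,0,1,0,0,-0.9,0,0,0,1,0,0,-0.9,0,0,0,1,0,0,-0.9,0,0,0,1,0,0,-0.9,0,0,0,1,0,0,0,0,0,0,1,0,0,0,0,0,0,1],
)

```text
time: 22.18
eef_pos: [0.46, -0.0068, 0.2006]
eef_rot: [0.0, 1.0, -0.03, -0.0]
contact_force: [-0.2, -0.5, -0.4]
finger_gap: 0.0854
grasp_force: 0.0
```

```bash
python3 look.py 6
```

```text
22.275 [ 0.45990656 -0.00683804  0.20036144] [ 4.30174701e-05  9.99558094e-01 -2.97219452e-02 -4.69957256e-04] [ 0.90965043 -0.11479761  0.5086106 ] 0.08531159753617475
```

View pics/c6.png

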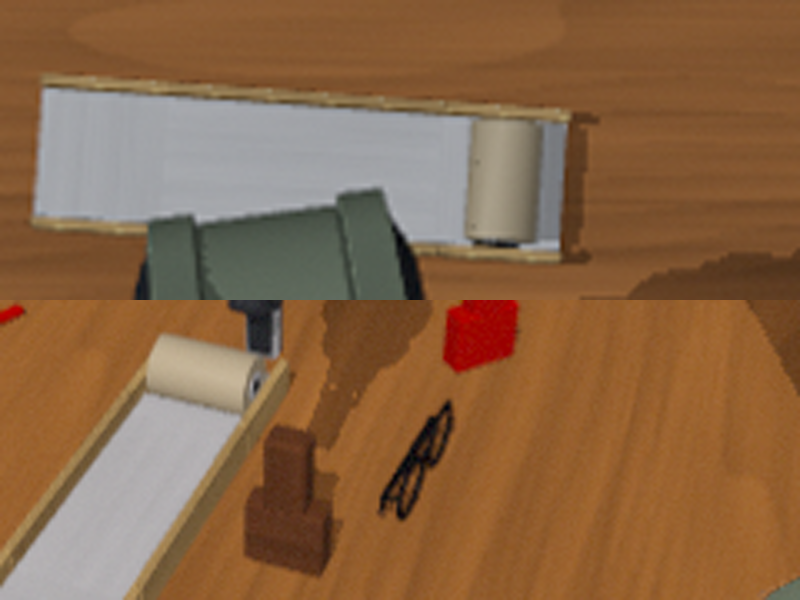

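The paddle is standing upright on the bench (290,510 in the side crop), and the drum is in the gap.

```bash
python3 -c "
from rig import ctrl;print(ctrl.finish_job())"
```

```text
the job is handed in; nothing more can be done
None
```

The job is handed in: in the last pictures the drum sits in the cradle gap, the narrow paddle stands upright and released on the bench clear of the track, and the arm is clear of both; the hand-in gave no verdict.

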